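# Close a plaster mould in the ratchet press, then back the press off

### The arm

A 7-joint arm with a two-finger parallel gripper is mounted at the origin on the work surface. World frame = base frame: x ahead of the robot, y to its left, z up, the work surface at z = 0. Lengths are in m, angles in rad, forces in N, time in s.
With the tool pointing down it reaches from about 0.425 to 0.925 m from the base axis. Payload 6.8 kg.
Tool frame: the origin (TCP) lies at the very end of the fingers, on their centre line; the grasp point (between the pads) lies 19 mm behind it; z points along the fingers, y is the line along which they close (so a half turn about z gives the same grasp; the last joint's range is limited). The gripper opens to 88 mm and grips with 3 to 60 N. Pads are 20 mm wide; open, the fingers measure 115 mm over their backs; the gripper's body (75 mm by 178 mm) begins 61 mm behind the grasp point.
Start: joints at [-1.284, 0.477, 0.022, 1.555, -0.011, 1.109, -0.083], TCP at [0.26, 0.623, 0.223] pointing down, gripper open.
Joint ranges: [-2.96, 2.96], [-0.34, 2.1], [-1.41, 1.46], [0.24, 2.44], [-1.37, 4.51], [0.17, 1.92], [-2.96, 2.96]. Speed limits (rad/s): [2.39, 2.39, 3.14, 3.14, 3.14, 3.14, 3.14].

### API

Orientations are given as a unit quaternion [w, x, y, z].
In Python, from bench import r gives the robot as it stands.
- The arm moves only by the tool jog_arm, never from a script. Its argument "plan" is a list of rows, each a list of 6 numbers: the shift along the world's x, y, z in mm, then the turn, a rotation vector about the world's x, y, z in rad. In form: [[tx, ty, tz, rx, ry, rz], ...]. A call has 1 to 8 rows; each row is the pose to reach, as a shift and turn from the pose commanded when the call began; what a row does not reach only later rows make up. A row lasts 1/10 s, in which the tool goes at most 50 mm and 8.59 degrees, less where a joint would pass 70% of its speed; a pose out of reach is approached as far as the arm can. A call with a gripper value outside its range is refused whole. "hand" is the opening, from -1 (shut) to 1 (fully open), set as the call begins (left out, the last holds). The fingers move at their own pace and stop on an object; "newtons" is the grip in N (left out, the last holds). Time passes only in rows, so rows that repeat a pose let the fingers close. It gives the time, the measured TCP pose, the force, the opening and the grip force at its end, in the units of the state.
- r.get_state(): the state, without advancing time (a new reading comes with each control period).
- r.snapshot(name): name is "scene" or "top"; returns a dict with "image" (400x640x3 uint8, red, green, blue), "K" (3x3 intrinsics, pixels), "distortion" ([k1, k2, p1, p2, k3] as OpenCV has them; the pictures are not rectified), "R" (3x3) and "t" (3): a world point X has camera coordinates R X + t. Camera axes: x right, y down, z forward; pixel columns grow to the right and rows downward; lengths in m; the calibration is good to about 2 mm. A picture is of the moment at which its call begins. There is no depth.
- r.hand_in(): hands the job in; it is judged then, once.
Trained networks look in the newest picture that a camera, given by its name, has taken for a name from the list of things; names that differ only in an ending like _2 or _b are one class to them, and where a whole thing is asked for, a point or a joint stands for the part that bears it (a point fixed in the world has none). Each returns a list of dicts, best first, with "confidence" (0 to 1); they miss things now and then, are a little off and sometimes report something else, mostly with a low value. They report only what shows in the picture. A call takes as long as a camera call. They do not tell look-alikes from the thing itself.
- r.masks_of(camera, label): "pixels" (400x640 bool, what is visible of it).
- r.spot_point(camera, label): "centre" ([x, y, z] in m, in world coordinates, good to about 4 mm: a listed point, or the origin of a listed thing).
The state is a dict: "t": time; "joints": joint angles; "joint_vel": joint speeds; "joint_torque": joint torques, N m; "ee_pos": TCP position; "eef_rot": TCP orientation; "wrist_force": force on the tool from outside, world axes, zero at the start; "ft_torque": the same for the moment, N m; "gripper_width": finger opening in m; "grip_force": force on a finger pad.
Only numpy, scipy, OpenCV 4.12 (cv2) and the standard library are available. Lean on these libraries where they do the work, as an engineer would, in place of code of your own. Each camera call takes 0.05 s, during which the arm holds its last target. There are 200 camera calls.

### The job

Use the ratchet press to close the two-part plaster mould: turn the winged knob clockwise one notch at a time, resting about half a second at every notch, until the two halves are fully together and, with the knob let go, the pawl alone keeps the spring pad pressed on the plaster with 8 to 20 N. Stop there: above 22 N the plaster chips. Then throw the pawl right over, clear of the wheel, never forcing the knob backwards against it, wind the knob back all the way to its stop and let go, leaving the pawl thrown over and the mould closed on the press; do not throw the pawl before the mould is closed, do not push the mould by hand, and leave the bowl, mug and spatula where they are.

Things in the scene. Friction and masses are not known exactly. Their poses are not given: they have to be found in the camera images.
- press: The ratchet press, fixed to the table: a grey gear housing (x -65 to +80 mm, y -70 to +65, 55 high) with a winged knob on top, and a steel bed 120 mm wide, 8 thick, running to y = +260. Origin on the table under the knob's vertical axis; y points along the ram from the housing towards mould and backstop, x across, z up. It stands within 25 degrees of the world's axes.
- knob (a joint): Turn of the winged knob, rad: 0 = against its stop, ram fully back (as at the start), growing clockwise from above, to 2.6. 20 notches a turn: the pawl holds it at about 0.30, 0.61, 0.93, ... (every 0.314 rad). A notch is taken only when turned a little past 0.31, 0.63, 0.94, ...; let go, a loaded knob falls back on to the pawl by up to 0.1 rad. 1 rad drives the ram 12 mm.
- wing: The knob's wing, to be gripped: an upright black blade 64 mm long (along its x), 12 mm thick (y) and 40 mm high, 82 to 122 mm above the table, on a hub 24 mm across. Origin at its centre, on the knob's axis, turning with it; its x lies along the press's x when the knob reads 0. Turning takes 0.04 N m against friction (more when quick), and 0.12 N m more for each 10 N at the pad.
- ratchet: Steel ratchet wheel below the wing, 114 mm across, teeth on its upper face up to 71 mm above the table, near the rim. Turns with the knob; origin on the knob's axis at table level.
- pawl (a joint): Angle of the pawl, rad: about 0 dropped into a notch, 0.1 on top of a tooth, 2.0 = thrown right over against its stop. It falls into the notches by its own weight (no spring). Its balance point is at about 0.9: lifted less it falls back in, lifted more it falls over to 2.0 and stays there. While it is down the knob turns only clockwise.
- pawl_bar (a point): Middle of the pawl's level cross-bar, 10 mm thick, 50 mm long along the press's y, 118 mm above the table, at the top of a 42 mm thumb lever on a pin at press (55, -48, 77) mm that lies along y. Pushing the bar some 45 mm towards the press's +x, at its height or a little lower, throws the pawl; it takes a few N. Site axes as the press's when the pawl reads 0.
- pawl_tip: Working tip of the pawl, riding on the teeth 48 mm from the knob's axis, on the press's -y side. Origin on the pawl's pin (see pawl_bar).
- pad: Round rubber-faced spring pad, 36 mm across, at the end of the ram, 40 mm above the table. Origin at the middle of the pad's face that meets the mould, 97 mm from the knob's axis (along the press's y) at the start. It is carried on a spring of 2.0 N per mm, which has no preload; it can sink in by 13 mm at most.
- ram_collar (a point): Middle of the end face of the ram's collar, behind the spring; pad and collar stand 21 mm apart from pad face to collar when the spring is free, less as the spring is squeezed.
- mould_front: Front half of the plaster mould, loose, 90 (x) x 40 (y) x 70 (z) mm, 0.2 to 0.4 kg, standing on the bed between two low rails, nearest the pad, 2 mm or more from it at the start. Origin at the centre of its underside, y towards the backstop.
- mould_back: Back half of the mould, the same size, loose, standing against the backstop.
- joint_front (a point): Middle of the front half's joint face (the side towards the back half).
- joint_back (a point): Middle of the back half's joint face (towards the front half); the joint is closed when the two points meet. At the start the halves are 3 to 7 mm apart.
- backstop: Fixed grey block 90 x 22 x 55 mm across the bed, which takes the thrust. Origin at the lower edge of the face against the mould. Its place along the bed differs from time to time, so the number of notches needed does too (4 to 6).
- bowl: Yellow plastic bowl, 150 mm across, 60 mm high, on the table; origin under its centre. Leave it.
- mug: White mug, 76 mm across, 85 mm high; origin under its centre. Leave it.
- spatula: Wooden spatula lying on the table, about 200 mm long along its x axis; leave it.
Things that resemble listed ones, but are neither listed nor needed, are in the scene too. Leave any brown, green or purple look-alike of the mould_back alone.

How it is judged:
On the way, in this order (a step that is already met when the one before it is completed fails the run):
1. the knob has been brought to the first notch and rests there a moment (value of joint knob between 0.282744 and 0.502656 rad and velocity of joint knob between -0.12 and 0.12 rad/s), for 0.2 s.
2. the knob has been brought to the second notch and rests there a moment (value of joint knob between 0.596904 and 0.816816 rad and velocity of joint knob between -0.12 and 0.12 rad/s), for 0.2 s.
3. the knob has been brought to the third notch and rests there a moment (value of joint knob between 0.911064 and 1.13098 rad and velocity of joint knob between -0.12 and 0.12 rad/s), for 0.2 s.
4. the mould is closed and, with the knob let go, the pawl holds the pad on it with 8 to 20 N (contact force between pad and mould_front between 8 and 20 N and contact force between the fingers and ratchet below 0.3 N and contact force between the fingers and wing below 0.3 N and value of joint pawl below 0.2 rad and y of joint_back in the frame of joint_front between -0.002 and 0.002 m and x of joint_back in the frame of joint_front between -0.006 and 0.006 m and angle between the y axis of mould_front and the y axis of mould_back, either way round below 0.06 rad and velocity of joint knob between -0.12 and 0.12 rad/s), for 0.3 s.
5. the pawl is thrown over (value of joint pawl above 1.6 rad), for 0.1 s.
At the end, for the whole second after the job is handed in: the knob is wound back to within 0.12 rad of its stop, the pawl lies thrown over (above 1.6 rad), and the two mould halves stand at rest on the press, closed within 2 mm (value of joint knob below 0.12 rad and value of joint pawl above 1.6 rad and linear speed of each of mould_front, mould_back below 0.01 m/s and y of joint_back in the frame of joint_front between -0.002 and 0.002 m and x of joint_back in the frame of joint_front between -0.006 and 0.006 m and angle between the y axis of mould_front and the y axis of mould_back, either way round below 0.06 rad and y of mould_back in the frame of press between 0.15 and 0.18 m); the robot touches nothing.
It fails at once if the plaster is chipped: the pad presses with more than 22 N (contact force between pad and mould_front above 22 N).
It fails at once if the knob is forced backwards against the pawl: more than 18 N on the pawl's tip (contact force between pawl_tip and ratchet above 18 N).
It fails at once if the pawl is thrown before the mould is closed (value of joint pawl above 0.5 rad and (y of joint_back in the frame of joint_front above 0.003 m or y of joint_back in the frame of joint_front below -0.003 m)).
It fails at once if the robot pushes the mould (contact force between any of the arm, the fingers and mould_front above 2 N or contact force between any of the arm, the fingers and mould_back above 2 N).
It fails at once if bowl, mug or spatula is moved (distance of any of bowl, mug, spatula from where it was at the start of the episode above 0.03 m).
It also fails if it takes over 64 s, if anything falls off the work surface, if the arm or the gripper's body presses on something with over 40 N, if the wrist force passes 120 N, or if a joint passes its speed limit or range.

## Working session

There is one attempt and no reset: what is moved stays moved. The work goes in short steps, Python scripts to look and compute and a tool call to move; the robot and the scene stay as the last step left them, time stands still between calls to the robot, and variables do not carry over. Pictures are saved under pics/ and viewed, at most 10 in all, crops included, and the job is handed in when it is done.

Besides the shell and the picture viewer there is one more tool, called after ">>>" by a JSON object that holds its "name" and its "arguments". jog_arm: Moves the arm, as the interface text tells. Its arguments: {"type":"object","properties":{"plan":{"type":"array","items":{"type":"array","items":{"type":"number"}}},"hand":{"type":"number"},"newtons":{"type":"number"}},"required":["plan"]}

```bash
mkdir -p pics
cat > h.py <<'E'
from bench import r
import numpy as np, cv2
np.set_printoptions(precision=4,suppress=True)
def spots(cam,labels):
    o={}
    for l in labels:
        for d in r.spot_point(cam,l)[:3]:
            print(cam,l,np.round(d["centre"],4),round(d["confidence"],2))
def shot(cam,name):
    s=r.snapshot(cam); cv2.imwrite(f"pics/{name}.png",s["image"][:,:,::-1]); return s
def proj(s,P):
    return cv2.projectPoints(np.array(P,float).reshape(-1,1,3),cv2.Rodrigues(np.array(s["R"]))[0],np.array(s["t"]),np.array(s["K"]),np.array(s["distortion"]))[0].reshape(-1,2)
E
python3 - <<'E'
from h import *
for c in ("scene","top"):
    s=shot(c,c+"0")
    print(c, -np.array(s["R"]).T@np.array(s["t"]))
    spots(c,["press","wing","ratchet","pawl_bar","pawl_tip","pad","ram_collar","joint_front","joint_back","backstop","mould_front","mould_back","bowl","mug","spatula"])
st=r.get_state(); print(st)
E
```

```text
scene [1.2865 0.6398 1.1097]
scene press [ 0.523  -0.0473  0.0015] 0.68
scene wing [ 0.5243 -0.0484  0.1033] 0.54
scene ratchet [ 0.5564 -0.1324  0.1145] 0.69
scene ratchet [ 0.5268 -0.0454 -0.0023] 0.67
scene ratchet [ 0.7607 -0.0342  0.0031] 0.22
scene pawl_bar [ 0.5531 -0.1306  0.115 ] 0.54
scene ram_collar [0.5448 0.0276 0.039 ] 0.55
scene joint_front [0.561  0.0903 0.0385] 0.9
scene joint_back [0.3653 0.0202 0.0339] 0.98
scene joint_back [0.5612 0.0922 0.0432] 0.86
scene joint_back [0.7412 0.2576 0.0334] 0.82
scene backstop [0.5737 0.1293 0.0069] 0.63
scene mould_front [0.5579 0.075  0.0075] 0.91
scene mould_back [ 0.3798  0.1748 -0.0018] 0.84
scene mould_back [0.3615 0.0418 0.0013] 0.79
scene mould_back [0.5643 0.12   0.0078] 0.6
scene bowl [ 0.5495  0.397  -0.    ] 0.9
scene mug [ 0.5188 -0.4335 -0.0007] 0.82
scene spatula [ 0.7587 -0.0346  0.0028] 0.88
top [0.3716 0.0118 1.6085]
top press [ 0.5251 -0.0453  0.0009] 0.69
top press [0.5448 0.0274 0.0435] 0.37
top wing [ 0.5288 -0.0468  0.1024] 0.45
top wing [0.5747 0.1371 0.0099] 0.43
top ratchet [ 0.5256 -0.0466  0.0011] 0.63
t
[... 508 characters left out ...]
] 0.69
top bowl [ 0.7657 -0.0355 -0.0027] 0.69
top bowl [0.5502 0.3985 0.0019] 0.6
top mug [ 0.5202 -0.4392 -0.0012] 0.95
top spatula [ 0.7643 -0.0376 -0.0014] 0.82
{'t': 1.6, 'joints': array([-1.2841,  0.477 ,  0.0224,  1.5554, -0.0115,  1.1093, -0.0831]), 'joint_vel': array([-0.0011, -0.0005,  0.0004,  0.0003, -0.0006,  0.0019,  0.0008]), 'joint_torque': array([ -0.0001, -58.2704,   1.5332, -27.2937,  -0.0544,   0.0099,
         0.    ]), 'ee_pos': array([0.2596, 0.6231, 0.2227]), 'eef_rot': array([-0.    ,  0.1961,  0.9806,  0.    ]), 'wrist_force': array([-0.599 , -0.8501, -0.8409]), 'ft_torque': array([-0.0345,  0.0171, -0.0238]), 'grip_force': 0.0, 'gripper_width': 0.08799430668981784}
```

View pics/scene0.png

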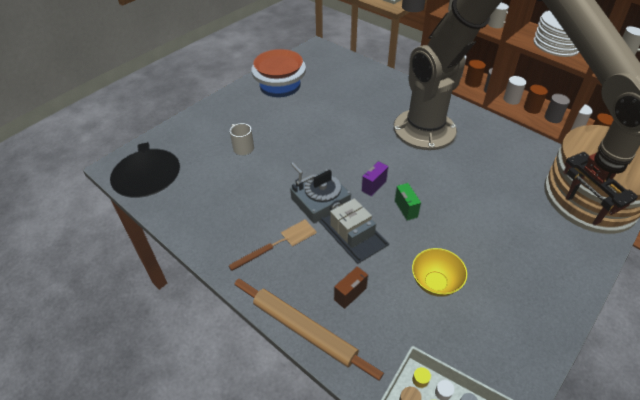

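View pics/top0.png

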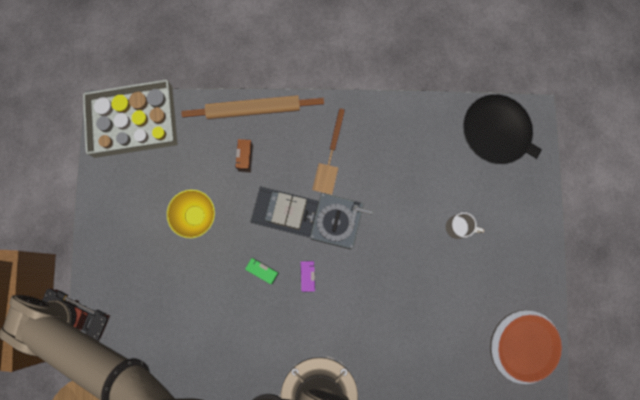

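The pictures show the press at about px (335,222) in top and (320,195) in scene. The mould halves lie towards +y, leaning to +x, and the purple, green and brown blocks are the look-alikes. The two cameras agree: knob axis ≈ (0.526, -0.0465), yaw ≈ -14.6°, pawl bar at press (50, -74). I'll travel above the wing now.

>>> {"name": "jog_arm", "arguments": {"plan": [[16,-42,0,0,0,0.02],[33,-84,0,0,0,0.04],[50,-126,0,0,0,0.05],[66,-168,0,0,0,0.07],[83,-210,0,0,0,0.08],[100,-252,0,0,0,0.1],[117,-294,0,0,0,0.12],[133,-335,0,0,0,0.14]], "hand": 0.2, "newtons": 30}}

```text
t: 2.4
ee_pos: [0.3933, 0.2863, 0.223]
eef_rot: [0.0, 0.127, 0.992, 0.0]
wrist_force: [0.6, 0.2, -0.0]
gripper_width: 0.0528
grip_force: 0.0
```

>>> {"name": "jog_arm", "arguments": {"plan": [[16,-42,0,0,0,0],[33,-84,0,0,0,0],[50,-126,0,0,0,0],[66,-168,0,0,0,0],[83,-210,0,0,0,0],[100,-252,0,0,0,0],[117,-294,0,0,0,0],[133,-335,0,0,0,0]]}}

```text
t: 3.2
ee_pos: [0.5262, -0.0488, 0.223]
eef_rot: [0.0, 0.127, 0.992, 0.0]
wrist_force: [0.2, 0.5, 0.5]
gripper_width: 0.0527
grip_force: 0.0
```

>>> {"name": "jog_arm", "arguments": {"plan": [[0,0,-15,0,0,0],[0,0,-40,0,0,0],[0,0,-50,0,0,0],[0,0,-50,0,0,0],[0,0,-50,0,0,0]]}}

```text
t: 3.7
ee_pos: [0.5259, -0.0466, 0.1733]
eef_rot: [0.0, 0.127, 0.992, 0.0]
wrist_force: [-0.1, -0.1, 0.2]
gripper_width: 0.0527
grip_force: 0.0
```

Run:
```python
from h import *
from scipy.spatial.transform import Rotation as R
st=r.get_state(); q=st["eef_rot"]; print(st["t"],st["ee_pos"],R.from_quat([q[1],q[2],q[3],q[0]]).as_matrix(),st["joints"],st["wrist_force"],st["ft_torque"],st["gripper_width"])
ims=[]
for c,P in (("top",[.526,-.046,.1]),("scene",[.526,-.046,.1])):
    s=r.snapshot(c); im=s["image"][:,:,::-1].copy(); u,v=proj(s,P)[0].astype(int)
    x0=max(0,u-50);y0=max(0,v-50);a=cv2.resize(im[y0:y0+100,x0:x0+100],(400,400),interpolation=cv2.INTER_CUBIC); ims.append(a); print(c,x0,y0)
cv2.imwrite("pics/near1.png",np.hstack(ims))
```

```text
3.7 [ 0.5259 -0.0466  0.1733] [[-0.9678  0.2515  0.0004]
 [ 0.2515  0.9678  0.0001]
 [-0.0004  0.0002 -1.    ]] [-0.3376  0.3027  0.3728  1.977  -0.1408  0.886   1.4256] [-0.0922 -0.1425  0.2302] [ 0.0748 -0.0067  0.0418] 0.052746565468277565
top 285 170
scene 272 128
```

View pics/near1.png

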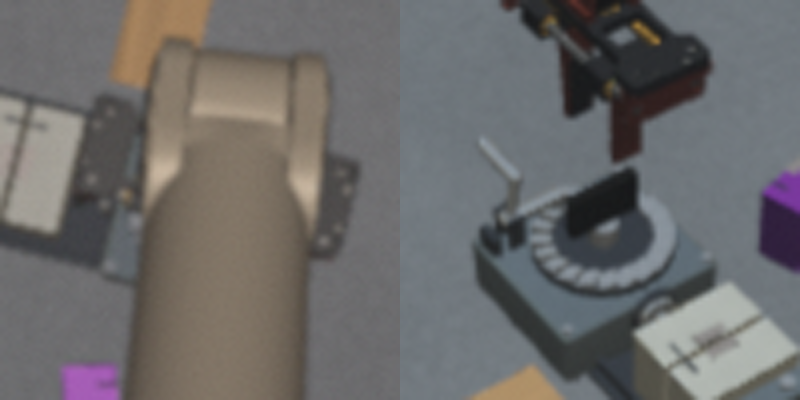

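Scene crop: the wing's centre is at crop (603,200), image (323,178). That is where my estimate projects, with the fingers straddling it above. I'll lower and grip.

>>> {"name": "jog_arm", "arguments": {"plan": [[0,0,-25,0,0,0],[0,0,-50,0,0,0],[0,0,-70,0,0,0],[0,0,-82,0,0,0],[0,0,-82,0,0,0],[0,0,-82,0,0,0]]}}

```text
t: 4.4
ee_pos: [0.5263, -0.0469, 0.0915]
eef_rot: [0.001, 0.127, 0.992, 0.0]
wrist_force: [0.0, 0.5, 0.7]
gripper_width: 0.053
grip_force: 0.0
```

>>> {"name": "jog_arm", "arguments": {"plan": [[0,0,0,0,0,0],[0,0,0,0,0,0],[0,0,0,0,0,0],[0,0,0,0,0,0]], "hand": -1, "newtons": 10}}

```text
t: 4.8
ee_pos: [0.5258, -0.0469, 0.091]
eef_rot: [0.0, 0.127, 0.992, 0.0]
wrist_force: [-0.1, 0.2, -0.4]
gripper_width: 0.0242
grip_force: 0.0
```

```bash
cat > st.py <<'E'
from h import *
from scipy.spatial.transform import Rotation as R
st=r.get_state(); q=st["eef_rot"]; M=R.from_quat([q[1],q[2],q[3],q[0]]).as_matrix()
print("t",round(st["t"],2),"pos",st["ee_pos"],"ty_az",round(np.arctan2(M[1,1],M[0,1]),4),"F",st["wrist_force"],"T",st["ft_torque"],"w",round(st["gripper_width"],4),st["grip_force"],"q7",st["joints"][6],st["joint_torque"][6])
E
python3 st.py
```

```text
t 4.8 pos [ 0.5258 -0.0469  0.091 ] ty_az 1.3161 F [-0.0668  0.1721 -0.4492] T [-0.0209  0.0223 -0.0196] w 0.0242 0.0 q7 1.4842322723867363 -0.0010308133278158493
```

>>> {"name": "jog_arm", "arguments": {"plan": [[0,0,0,0,0,0],[0,0,0,0,0,0],[0,0,0,0,0,0]], "newtons": 20}}

```text
t: 5.1
ee_pos: [0.5259, -0.0461, 0.0908]
eef_rot: [0.0, 0.127, 0.992, 0.0]
wrist_force: [0.1, 3.7, 1.1]
gripper_width: 0.0117
grip_force: 20.0
```

```bash
python3 st.py
```

```text
t 5.1 pos [ 0.5259 -0.0461  0.0908] ty_az 1.3166 F [0.1411 3.6688 1.0533] T [ 0.5266 -0.0682 -0.0214] w 0.0117 19.989354014396667 q7 1.4841480278699064 0.0400750944390893
```

>>> {"name": "jog_arm", "arguments": {"plan": [[0,0.8,0,0,0,-0.04],[0,0.8,0,0,0,-0.09],[0,0.8,0,0,0,-0.15],[0,0.8,0,0,0,-0.21],[0,0.8,0,0,0,-0.27],[0,0.8,0,0,0,-0.32],[0,0.8,0,0,0,-0.36],[0,0.8,0,0,0,-0.36]]}}

```text
t: 5.9
ee_pos: [0.5261, -0.0458, 0.0908]
eef_rot: [0.0, 0.303, 0.953, 0.0]
wrist_force: [0.7, 1.3, 0.7]
gripper_width: 0.0119
grip_force: 20.0
```

>>> {"name": "jog_arm", "arguments": {"plan": [[0,0,0,0,0,0],[0,0,0,0,0,0],[0,0,0,0,0,0],[0,0,0,0,0,0],[0,0,0,0,0,0]]}}

```text
t: 6.4
ee_pos: [0.526, -0.0458, 0.0908]
eef_rot: [0.0, 0.302, 0.953, 0.0]
wrist_force: [3.0, 3.8, 1.3]
gripper_width: 0.0118
grip_force: 20.0
```

```bash
python3 st.py
python3 - <<'E'
from h import *
spots("scene",["wing","pad","ram_collar","pawl_tip"])
E
```

```text
t 6.4 pos [ 0.526  -0.0458  0.0908] ty_az 0.9565 F [2.9696 3.7617 1.2566] T [ 0.7442 -0.6241  0.0084] w 0.0118 19.983903765678406 q7 1.1822246279933157 -0.004471783759072423
scene wing [ 0.5269 -0.0507  0.1022] 0.55
scene pad [0.5623 0.1197 0.0057] 0.24
scene ram_collar [0.5445 0.0245 0.0374] 0.6
```

>>> {"name": "jog_arm", "arguments": {"plan": [[0.6,0.8,0,0,0,-0.05],[0.6,0.8,0,0,0,-0.1],[0.6,0.8,0,0,0,-0.15],[0.6,0.8,0,0,0,-0.2],[0.6,0.8,0,0,0,-0.25],[0.6,0.8,0,0,0,-0.3],[0.6,0.8,0,0,0,-0.315],[0.6,0.8,0,0,0,-0.315]]}}

```text
t: 7.4
ee_pos: [0.5263, -0.0455, 0.0908]
eef_rot: [0.0, 0.448, 0.894, -0.0]
wrist_force: [2.3, 2.2, 1.7]
gripper_width: 0.012
grip_force: 20.0
```

>>> {"name": "jog_arm", "arguments": {"plan": [[0,0,0,0,0,0],[0,0,0,0,0,0],[0,0,0,0,0,0],[0,0,0,0,0,0]]}}

```text
t: 7.8
ee_pos: [0.5263, -0.0455, 0.0908]
eef_rot: [0.0, 0.448, 0.894, 0.0]
wrist_force: [2.0, 2.3, 1.9]
gripper_width: 0.012
grip_force: 20.0
```

```bash
python3 st.py
```

```text
t 7.8 pos [ 0.5263 -0.0455  0.0908] ty_az 0.641 F [1.9651 2.3143 1.8995] T [ 0.3302 -0.3794  0.0255] w 0.012 19.98145043849945 q7 0.92098268031842 -0.02878778090234846
```

>>> {"name": "jog_arm", "arguments": {"plan": [[0.3,0.4,0,0,0,-0.04],[0.3,0.4,0,0,0,-0.08],[0.3,0.4,0,0,0,-0.12],[0.3,0.4,0,0,0,-0.16],[0.3,0.4,0,0,0,-0.2]]}}

```text
t: 8.3
ee_pos: [0.5265, -0.0454, 0.0908]
eef_rot: [0.0, 0.536, 0.844, -0.0]
wrist_force: [1.6, 1.0, 2.8]
gripper_width: 0.0116
grip_force: 20.0
```

```bash
python3 st.py
```

```text
t 8.3 pos [ 0.5265 -0.0454  0.0908] ty_az 0.4394 F [1.5733 0.9568 2.7913] T [ 0.1379 -0.3702  0.1475] w 0.0116 19.97228443622589 q7 0.7557667781722457 0.2902037277817726
```

>>> {"name": "jog_arm", "arguments": {"plan": [[0,0,0,0,0,-0.04],[0,0,0,0,0,-0.08],[0,0,0,0,0,-0.115]]}}

```text
t: 8.6
ee_pos: [0.5267, -0.0453, 0.0908]
eef_rot: [0.0, 0.584, 0.812, -0.0]
wrist_force: [2.8, 0.5, 3.9]
gripper_width: 0.0121
grip_force: 20.0
```

```bash
python3 st.py
```

```text
t 8.6 pos [ 0.5267 -0.0453  0.0908] ty_az 0.3243 F [2.7835 0.5066 3.881 ] T [ 0.0796 -0.4662  0.1562] w 0.0121 19.972039461135864 q7 0.6623486885361073 0.1849582325667143
```

>>> {"name": "jog_arm", "arguments": {"plan": [[0,0,0,0,0,0],[0,0,0,0,0,0],[0,0,0,0,0,0],[0,0,0,0,0,0],[0,0,0,0,0,0]]}}

```text
t: 9.1
ee_pos: [0.5267, -0.0453, 0.0908]
eef_rot: [0.0, 0.583, 0.812, -0.0]
wrist_force: [3.2, -0.6, 3.6]
gripper_width: 0.0121
grip_force: 20.0
```

```bash
python3 st.py
python3 - <<'E'
from h import *
ims=[]
for c,P in (("top",[.56,.06,.06]),("scene",[.555,.03,.06])):
    s=r.snapshot(c); im=s["image"][:,:,::-1].copy(); u,v=proj(s,P)[0].astype(int)
    x0=u-45;y0=v-45;a=cv2.resize(im[y0:y0+90,x0:x0+90],(400,400),interpolation=cv2.INTER_CUBIC); ims.append(a); print(c,x0,y0)
cv2.imwrite("pics/near2.png",np.hstack(ims))
E
```

```text
t 9.1 pos [ 0.5267 -0.0453  0.0908] ty_az 0.3258 F [ 3.2061 -0.5627  3.5918] T [-0.1927 -0.4413  0.0339] w 0.0121 19.984463453292847 q7 0.6636633930000536 -0.0011278957390459254
top 255 165
scene 289 159
```

View pics/near2.png

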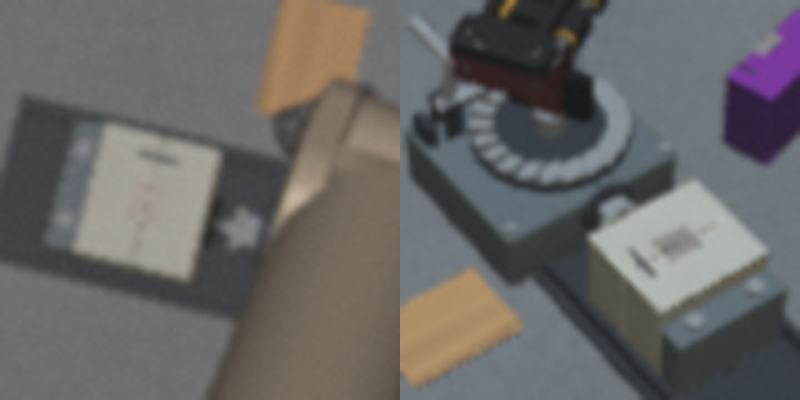

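The mould looks closed or nearly so, with a single seam at top crop (140,200), and the torque on hold is still small. I'll turn to notch 4 slowly, reading the torque on the way.

>>> {"name": "jog_arm", "arguments": {"plan": [[0.3,0,0,0,0,-0.03],[0.5,0,0,0,0,-0.06],[0.5,0,0,0,0,-0.09]]}}

```text
t: 9.5
ee_pos: [0.5268, -0.0453, 0.0908]
eef_rot: [-0.0, 0.62, 0.785, -0.0]
wrist_force: [1.0, -1.1, 5.7]
gripper_width: 0.0117
grip_force: 20.0
```

```bash
python3 st.py
```

```text
t 9.5 pos [ 0.5268 -0.0453  0.0908] ty_az 0.2335 F [ 1.019  -1.1291  5.6666] T [-0.4045 -0.2372  0.0892] w 0.0117 19.97348964214325 q7 0.5890873227034317 0.1673978939652443
```

>>> {"name": "jog_arm", "arguments": {"plan": [[0,0,0,0,0,-0.03],[0,0,0,0,0,-0.06]]}}

```text
t: 9.7
ee_pos: [0.5268, -0.0452, 0.0908]
eef_rot: [-0.0, 0.643, 0.766, -0.0]
wrist_force: [1.2, -1.3, 5.1]
gripper_width: 0.0122
grip_force: 20.0
```

```bash
python3 st.py
```

```text
t 9.7 pos [ 0.5268 -0.0452  0.0908] ty_az 0.1736 F [ 1.1737 -1.3458  5.1364] T [-0.3595 -0.2969  0.1677] w 0.0122 19.972967505455017 q7 0.540815279731224 0.1626452011987567
```

>>> {"name": "jog_arm", "arguments": {"plan": [[0,0,0,0,0,-0.03],[0,0,0,0,0,-0.06]]}}

```text
t: 9.9
ee_pos: [0.5269, -0.0452, 0.0908]
eef_rot: [0.0, 0.666, 0.746, -0.0]
wrist_force: [1.7, -1.1, 5.6]
gripper_width: 0.0117
grip_force: 20.0
```

```bash
python3 st.py
```

```text
t 9.9 pos [ 0.5269 -0.0452  0.0908] ty_az 0.1136 F [ 1.6913 -1.1229  5.586 ] T [-0.3278 -0.2861  0.1917] w 0.0117 19.97267246246338 q7 0.4925946239405206 0.14731067698448896
```

>>> {"name": "jog_arm", "arguments": {"plan": [[0,0,0,0,0,-0.03],[0,0,0,0,0,-0.06]]}}

```text
t: 10.1
ee_pos: [0.527, -0.0453, 0.0908]
eef_rot: [0.0, 0.688, 0.726, -0.0]
wrist_force: [1.7, -2.5, 4.3]
gripper_width: 0.0119
grip_force: 20.0
```

```bash
python3 st.py
```

```text
t 10.1 pos [ 0.527  -0.0453  0.0908] ty_az 0.0537 F [ 1.7417 -2.4742  4.3189] T [-0.3342 -0.2667  0.1626] w 0.0119 19.97255176305771 q7 0.4445905829450149 0.11992959771305323
```

>>> {"name": "jog_arm", "arguments": {"plan": [[0,0,0,0,0,-0.03],[0,0,0,0,0,-0.045]]}}

```text
t: 10.3
ee_pos: [0.527, -0.0452, 0.0907]
eef_rot: [0.0, 0.704, 0.71, -0.0]
wrist_force: [2.0, -0.8, 5.3]
gripper_width: 0.012
grip_force: 20.0
```

```bash
python3 st.py
```

```text
t 10.3 pos [ 0.527  -0.0452  0.0907] ty_az 0.0089 F [ 2.0106 -0.8304  5.2646] T [-0.4219 -0.3509  0.156 ] w 0.012 19.97364968061447 q7 0.4087749109024341 -0.14477879740297794
```

>>> {"name": "jog_arm", "arguments": {"plan": [[0,0,0,0,0,0],[0,0,0,0,0,0],[0,0,0,0,0,0],[0,0,0,0,0,0],[0,0,0,0,0,0]]}}

```text
t: 10.8
ee_pos: [0.527, -0.0452, 0.0908]
eef_rot: [0.0, 0.704, 0.711, -0.0]
wrist_force: [0.7, -1.7, 6.0]
gripper_width: 0.0122
grip_force: 20.0
```

```bash
python3 st.py
python3 - <<'E'
from h import *
T=[]
for i in range(8):
    r.snapshot("scene"); s=r.get_state(); T.append([s["t"],s["ft_torque"][2],s["joint_torque"][6]])
print(np.array(T)); print(np.mean(T,0))
E
```

```text
t 10.8 pos [ 0.527  -0.0452  0.0908] ty_az 0.0097 F [ 0.7497 -1.7333  5.9576] T [-0.3857 -0.3333  0.0905] w 0.0122 19.975149035453796 q7 0.4094853153702347 -0.11995643377304077
[[10.85    0.0815 -0.12  ]
 [10.9     0.152  -0.1199]
 [10.95    0.1327 -0.1199]
 [11.      0.1094 -0.12  ]
 [11.05    0.1001 -0.1199]
 [11.1     0.1289 -0.1199]
 [11.15    0.0659 -0.1199]
 [11.2     0.0682 -0.12  ]]
[11.025   0.1048 -0.1199]
```

Joint-7 torque is low-noise, at -0.12 on hold. A small back-and-forward wiggle inside the notch will separate friction from load.

>>> {"name": "jog_arm", "arguments": {"plan": [[0,0,0,0,0,0.015],[0,0,0,0,0,0.03],[0,0,0,0,0,0.03],[0,0,0,0,0,0.03],[0,0,0,0,0,0.03]]}}

```text
t: 11.7
ee_pos: [0.527, -0.0452, 0.0908]
eef_rot: [0.0, 0.693, 0.721, -0.0]
wrist_force: [1.7, -1.4, 5.1]
gripper_width: 0.0122
grip_force: 20.0
```

```bash
cat > tq.py <<'E'
from h import *
T=[]
for i in range(6):
    r.snapshot("scene"); s=r.get_state(); T.append([s["t"],s["ft_torque"][2],s["joint_torque"][6]])
print(np.mean(T,0),np.array(T)[:,2])
E
python3 st.py; python3 tq.py
```

```text
t 11.7 pos [ 0.527  -0.0452  0.0908] ty_az 0.0396 F [ 1.7138 -1.3732  5.1319] T [-0.349  -0.2705  0.1077] w 0.0122 19.974502623081207 q7 0.43344198865949357 -0.13208680786192417
[11.875   0.1375 -0.1321] [-0.1321 -0.1321 -0.1322 -0.1321 -0.1322 -0.132 ]
```

>>> {"name": "jog_arm", "arguments": {"plan": [[0,0,0,0,0,-0.015],[0,0,0,0,0,-0.03],[0,0,0,0,0,-0.03],[0,0,0,0,0,-0.03],[0,0,0,0,0,-0.03]]}}

```text
t: 12.5
ee_pos: [0.527, -0.0452, 0.0908]
eef_rot: [0.0, 0.704, 0.711, -0.0]
wrist_force: [1.3, -1.6, 4.9]
gripper_width: 0.0116
grip_force: 20.0
```

```bash
python3 st.py; python3 tq.py
```

```text
t 12.5 pos [ 0.527  -0.0452  0.0908] ty_az 0.0097 F [ 1.2761 -1.5991  4.8943] T [-0.3862 -0.299   0.1296] w 0.0116 19.974797666072845 q7 0.4094159395951029 -0.12655113358050585
[12.675   0.1351 -0.1266] [-0.1266 -0.1265 -0.1266 -0.1265 -0.1267 -0.1266]
```

Load at notch 4 is about 8–10 N, so it would be only about 6–9 N once let go. That is marginal, and notch 5 would give about 14–17 N. I'll go on slowly, watching the torque.

>>> {"name": "jog_arm", "arguments": {"plan": [[0,0,0,0,0,-0.03],[0.2,-0.2,0,0,0,-0.06],[0.2,-0.3,0,0,0,-0.09],[0.2,-0.3,0,0,0,-0.12],[0.2,-0.3,0,0,0,-0.15],[0.2,-0.3,0,0,0,-0.18],[0.2,-0.3,0,0,0,-0.2],[0.2,-0.3,0,0,0,-0.2]]}}

```text
t: 13.6
ee_pos: [0.5272, -0.0453, 0.0908]
eef_rot: [0.0, 0.771, 0.636, -0.0]
wrist_force: [1.6, -1.4, 6.0]
gripper_width: 0.0116
grip_force: 20.0
```

```bash
python3 st.py; python3 tq.py
```

```text
t 13.6 pos [ 0.5272 -0.0453  0.0908] ty_az -0.1914 F [ 1.5541 -1.383   6.0267] T [-0.2949 -0.2517  0.1671] w 0.0116 19.973639845848083 q7 0.24984067507050425 -0.32815505750477314
[13.775   0.1714 -0.1786] [-0.2141 -0.1782 -0.1707 -0.1696 -0.1694 -0.1696]
```

>>> {"name": "jog_arm", "arguments": {"plan": [[0,0,0,0,0,-0.03],[0,0,0,0,0,-0.06],[0,0,0,0,0,-0.085],[0,0,0,0,0,-0.1],[0,0,0,0,0,-0.1],[0,0,0,0,0,-0.1],[0,0,0,0,0,-0.1],[0,0,0,0,0,-0.1]]}}

```text
t: 14.7
ee_pos: [0.5274, -0.0453, 0.0908]
eef_rot: [0.0, 0.802, 0.597, 0.0]
wrist_force: [2.5, -0.8, 5.1]
gripper_width: 0.0123
grip_force: 20.0
```

```bash
python3 st.py; python3 tq.py
```

```text
t 14.7 pos [ 0.5274 -0.0453  0.0908] ty_az -0.2908 F [ 2.5213 -0.7704  5.0695] T [-0.3328 -0.3424  0.278 ] w 0.0123 19.97942715883255 q7 0.1712523461640869 -0.23436110001057386
[14.875   0.2377 -0.2344] [-0.2344 -0.2344 -0.2344 -0.2344 -0.2344 -0.2344]
```

>>> {"name": "jog_arm", "arguments": {"plan": [[0,0,0,0,0,0.015],[0,0,0,0,0,0.03],[0,0,0,0,0,0.045],[0,0,0,0,0,0.06],[0,0,0,0,0,0.06]]}}

```text
t: 15.5
ee_pos: [0.5273, -0.0452, 0.0908]
eef_rot: [-0.0, 0.784, 0.621, 0.0]
wrist_force: [1.5, -0.7, 5.4]
gripper_width: 0.0121
grip_force: 20.0
```

```bash
python3 st.py; python3 tq.py
python3 - <<'E'
from h import *
ims=[]
for c,P in (("top",[.54,-.03,.06]),("scene",[.545,-.04,.08])):
    s=r.snapshot(c); im=s["image"][:,:,::-1].copy(); u,v=proj(s,P)[0].astype(int)
    x0=u-40;y0=v-40;a=cv2.resize(im[y0:y0+80,x0:x0+80],(400,400),interpolation=cv2.INTER_CUBIC); ims.append(a); print(c,x0,y0)
cv2.imwrite("pics/near3.png",np.hstack(ims))
E
```

```text
t 15.5 pos [ 0.5273 -0.0452  0.0908] ty_az -0.2311 F [ 1.5362 -0.7413  5.4093] T [-0.3149 -0.2617  0.039 ] w 0.0121 19.981479942798615 q7 0.21857522818091124 0.07710966048762202
[15.675   0.0433 -0.0384] [-0.0162 -0.0393 -0.0434 -0.0439 -0.0439 -0.0438]
top 289 177
scene 279 147
```

View pics/near3.png

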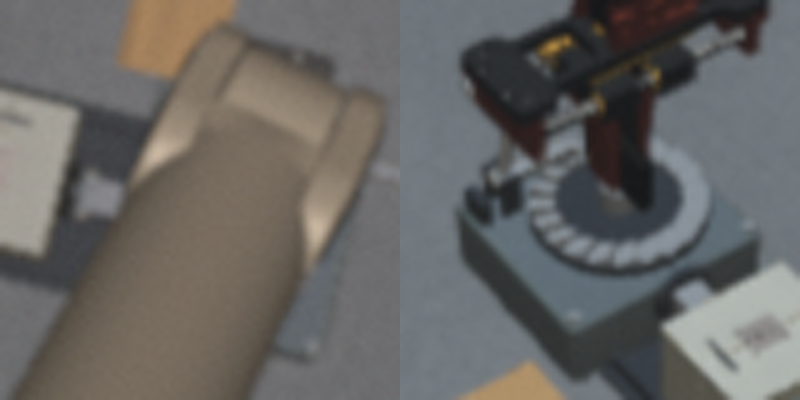

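The pawl has taken the load: the torque fell from 0.235 to 0.04 Nm over a 0.06 rad back-turn. The pawl lever is visible upright at crop (505,150). I'll let go.

>>> {"name": "jog_arm", "arguments": {"plan": [[0,0,0,0,0,0],[0,0,0,0,0,0],[0,0,0,0,0,0],[0,0,0,0,0,0],[0,0,0,0,0,0],[0,0,0,0,0,0],[0,0,0,0,0,0],[0,0,0,0,0,0]], "hand": -0.3}}

```text
t: 16.7
ee_pos: [0.5272, -0.0452, 0.0907]
eef_rot: [-0.0, 0.783, 0.622, 0.0]
wrist_force: [-0.2, -0.1, -0.5]
gripper_width: 0.0307
grip_force: 0.0
```

>>> {"name": "jog_arm", "arguments": {"plan": [[0,0,20,0,0,0],[0,0,50,0,0,0],[0,0,70,0,0,0],[0,0,70,0,0,0],[0,0,70,0,0,0]]}}

```text
t: 17.2
ee_pos: [0.5272, -0.0449, 0.1606]
eef_rot: [-0.0, 0.783, 0.622, 0.0]
wrist_force: [-0.1, 0.3, -0.4]
gripper_width: 0.0309
grip_force: 0.0
```

```bash
python3 st.py
python3 - <<'E'
from h import *
spots("scene",["wing","pad","ram_collar","joint_front","joint_back","pawl_bar"])
spots("top",["pad","ram_collar","joint_front","joint_back","pawl_bar"])
ims=[]
for c,P,h in (("top",[.555,.05,.06],30),("scene",[.545,0.0,.08],45)):
    s=r.snapshot(c); im=s["image"][:,:,::-1].copy(); u,v=proj(s,P)[0].astype(int)
    x0=u-h;y0=v-h;a=cv2.resize(im[y0:y0+2*h,x0:x0+2*h],(400,400),interpolation=cv2.INTER_CUBIC); ims.append(a); print(c,x0,y0)
cv2.imwrite("pics/near4.png",np.hstack(ims))
E
```

```text
t 17.2 pos [ 0.5272 -0.0449  0.1606] ty_az -0.2287 F [-0.1392  0.3238 -0.3502] T [-0.1063  0.143   0.0019] w 0.0309 0.0 q7 0.13071409239652373 -0.032869497081264853
scene wing [ 0.5274 -0.0462  0.1039] 0.39
scene pad [ 0.7608 -0.0315  0.0007] 0.3
scene ram_collar [ 0.5213 -0.0535  0.0054] 0.55
scene ram_collar [0.5482 0.0442 0.0369] 0.36
scene joint_front [0.5604 0.0907 0.0397] 0.66
scene joint_back [0.3966 0.164  0.0367] 0.94
scene joint_back [0.7384 0.2581 0.0316] 0.93
scene joint_back [0.5613 0.0922 0.0444] 0.76
scene pawl_bar [ 0.554  -0.1318  0.1158] 0.52
top pad [0.5508 0.0563 0.0377] 0.48
top ram_collar [0.547  0.0472 0.0434] 0.47
top ram_collar [0.5529 0.3993 0.0009] 0.35
top joint_front [0.5616 0.0974 0.0443] 0.96
top joint_back [0.5619 0.0964 0.0394] 0.83
top joint_back [0.3958 0.1673 0.034 ] 0.82
top joint_back [0.7389 0.2572 0.0388] 0.66
top pawl_bar [ 0.5538 -0.1313  0.1133] 0.45
top 273 182
scene 284 148
```

View pics/near4.png

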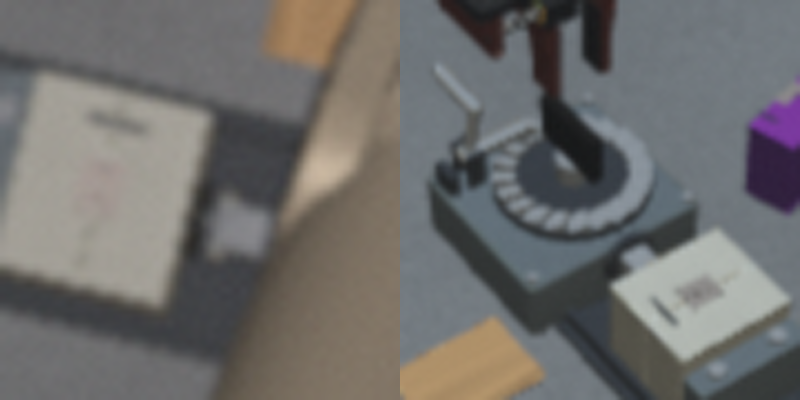

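Seam closed, the wing stands along the press's y, and the pawl lever is upright at crop (455,95). The estimates put the pad load at about 14–17 N. Next I'll throw the pawl by pushing the bar from its -x side with shut fingers.

>>> {"name": "jog_arm", "arguments": {"plan": [[0,-40,0,0,0,0],[1,-84,0,0,0,0],[1,-84,-5,0,0,0],[1,-84,-5,0,0,0]], "hand": -1}}

```text
t: 18.25
ee_pos: [0.5277, -0.1302, 0.1553]
eef_rot: [-0.0, 0.784, 0.621, -0.0]
wrist_force: [0.8, 0.3, -0.5]
gripper_width: 0.0027
grip_force: 0.0
```

>>> {"name": "jog_arm", "arguments": {"plan": [[0,0,-25,0,0,0],[0,0,-45,0,0,0],[0,0,-56,0,0,0],[0,0,-56,0,0,0],[0,0,-56,0,0,0]]}}

```text
t: 18.75
ee_pos: [0.5286, -0.1287, 0.1001]
eef_rot: [0.0, 0.783, 0.622, 0.0]
wrist_force: [-0.8, -0.5, -0.7]
gripper_width: -0.0001
grip_force: 0.0
```

```bash
python3 st.py
```

```text
t 18.75 pos [ 0.5286 -0.1287  0.1001] ty_az -0.2282 F [-0.7953 -0.4817 -0.7301] T [-0.0458  0.082  -0.0023] w -0.0001 0.0 q7 0.3696107537535681 0.012312950275372714
```

>>> {"name": "jog_arm", "arguments": {"plan": [[6,-2,0,0,0,0],[13,-3,0,0,0,0],[20,-5,0,0,0,0],[27,-7,0,0,0,0],[34,-9,0,0,0,0],[41,-11,0,0,0,0],[48,-12,0,0,0,0],[54,-14,0,0,0,0]]}}

```text
t: 19.55
ee_pos: [0.5824, -0.1431, 0.0993]
eef_rot: [-0.0, 0.783, 0.622, -0.0]
wrist_force: [-0.7, 1.1, 0.6]
gripper_width: 0.0006
grip_force: 0.2
```

>>> {"name": "jog_arm", "arguments": {"plan": [[3,-1,0,0,0,0],[3,-1,0,0,0,0],[0,0,30,0,0,0],[0,0,60,0,0,0],[0,0,60,0,0,0]]}}

```text
t: 20.05
ee_pos: [0.5845, -0.1444, 0.1635]
eef_rot: [0.002, 0.783, 0.621, 0.002]
wrist_force: [-0.5, -0.5, 0.1]
gripper_width: 0.0003
grip_force: 0.0
```

```bash
python3 st.py
python3 - <<'E'
from h import *
spots("scene",["pawl_bar","wing","pad"])
s=r.snapshot("scene"); im=s["image"][:,:,::-1].copy(); u,v=proj(s,[.545,-.02,.08])[0].astype(int);h=50
print(u-h,v-h); cv2.imwrite("pics/near5.png",cv2.resize(im[v-h:v+h,u-h:u+h],(500,500),interpolation=cv2.INTER_CUBIC))
E
```

```text
t 20.05 pos [ 0.5845 -0.1444  0.1635] ty_az -0.2297 F [-0.4732 -0.4611  0.1194] T [-0.0988  0.0507  0.0091] w 0.0003 0.0 q7 0.3229855473591697 -0.2200439851731062
scene pawl_bar [ 0.5558 -0.1334  0.1173] 0.42
scene wing [ 0.5223 -0.0486  0.1038] 0.51
274 140
```

View pics/near5.png

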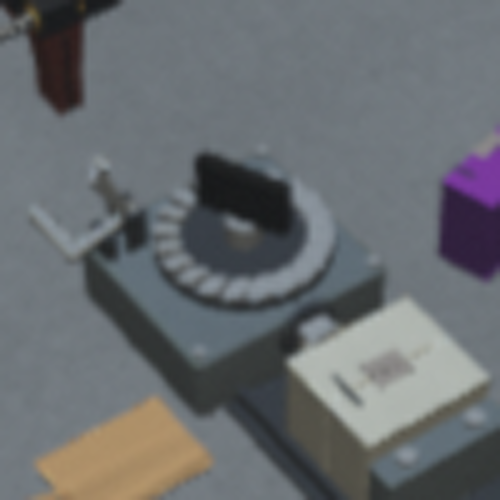

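Pawl lies thrown over, its bar low at crop (50,235) and its tip up at (100,170). The wing has sprung partly back. I'll fit the wing's angle by silhouette.

Run:
```python
from h import *
from scipy.spatial import ConvexHull
c0=np.array([.5268,-.0458]); 
s=r.snapshot("scene"); m=r.masks_of("scene","wing"); print([(d["confidence"],d["pixels"].sum()) for d in m])
g=s["image"].max(2); 
M=m[0]["pixels"]
u,v=proj(s,[*c0,.102])[0].astype(int); D=np.zeros((400,640),bool); D[v-14:v+12,u-15:u+15]=g[v-14:v+12,u-15:u+15]<45; print(D.sum())
for name,X in (("mask",M),("dark",D)):
    res=[]
    for k in np.arange(0,1.7,.02):
        a=-.255-k; ex=np.array([np.cos(a),np.sin(a)]); ey=np.array([-ex[1],ex[0]])
        P=[[*(c0+sx*.032*ex+sy*.006*ey),z] for sx in(-1,1) for sy in(-1,1) for z in(.082,.122)]
        p=proj(s,P)*8; I=np.zeros((3200,5120),np.uint8); cv2.fillConvexPoly(I,p[ConvexHull(p).vertices].astype(int),1)
        I=cv2.resize(I.astype(np.float32),(640,400),interpolation=cv2.INTER_AREA)
        res.append((np.minimum(I,X).sum()/np.maximum(I,X).sum(),k))
    print(name,sorted(res)[::-1][:5])
```

```text
[(0.73, np.int64(213))]
165
mask [(np.float32(0.8041174), np.float64(1.1)), (np.float32(0.80283934), np.float64(1.12)), (np.float32(0.8025878), np.float64(1.16)), (np.float32(0.80149627), np.float64(1.1400000000000001)), (np.float32(0.8004255), np.float64(1.08))]
dark [(np.float32(0.6778161), np.float64(1.24)), (np.float32(0.67603856), np.float64(1.32)), (np.float32(0.6760285), np.float64(1.3)), (np.float32(0.6758847), np.float64(1.2)), (np.float32(0.6752608), np.float64(1.28))]
```

>>> {"name": "jog_arm", "arguments": {"plan": [[-15,25,0,0,0,0.1],[-30,50,0,0,0,0.2],[-44,75,0,0,0,0.3],[-58,99,0,0,0,0.42],[-58,99,0,0,0,0.42],[-58,99,-5,0,0,0.42],[-58,99,-5,0,0,0.42]], "hand": 0.1}}

```text
t: 21.05
ee_pos: [0.5241, -0.0452, 0.154]
eef_rot: [-0.0, 0.637, 0.771, -0.001]
wrist_force: [-0.4, -0.2, 0.2]
gripper_width: 0.0475
grip_force: 0.0
```

```bash
python3 st.py
```

```text
t 21.05 pos [ 0.5241 -0.0452  0.154 ] ty_az 0.1887 F [-0.419  -0.2341  0.1692] T [-0.0642  0.0466  0.0054] w 0.0475 0.0 q7 0.48348271539521614 0.05441219313070178
```

>>> {"name": "jog_arm", "arguments": {"plan": [[3,-0.5,-20,0,0,0],[3,-0.5,-45,0,0,0],[3,-0.5,-63,0,0,0],[3,-0.5,-63,0,0,0]]}}

```text
t: 21.45
ee_pos: [0.5258, -0.046, 0.0895]
eef_rot: [-0.001, 0.637, 0.77, -0.002]
wrist_force: [0.0, 1.0, 0.5]
gripper_width: 0.0482
grip_force: 0.0
```

>>> {"name": "jog_arm", "arguments": {"plan": [[0,0,0,0,0,0],[0,0,0,0,0,0],[0,0,0,0,0,0],[0,0,0,0,0,0],[0,0,0,0,0,0],[0,0,0,0,0,0],[0,0,0,0,0,0]], "hand": -1, "newtons": 15}}

```text
t: 22.15
ee_pos: [0.5267, -0.0447, 0.0921]
eef_rot: [-0.0, 0.636, 0.771, -0.0]
wrist_force: [-2.2, -0.2, 6.7]
gripper_width: 0.0119
grip_force: 14.8
```

```bash
python3 st.py
```

```text
t 22.15 pos [ 0.5267 -0.0447  0.0921] ty_az 0.1911 F [-2.1642 -0.2436  6.6991] T [-0.0296  0.8211  0.0816] w 0.0119 14.827038645744324 q7 0.5649205442910719 -0.09409218560904264
```

Gripped, blade width 12 mm, knob at about 1.125. I'll wind back to the stop.

>>> {"name": "jog_arm", "arguments": {"plan": [[0,0,0,0,0,0.06],[0,0,0,0,0,0.14],[0,0,0,0,0,0.23],[0,0,0,0,0,0.32],[0,0,0,0,0,0.41],[0,0,0,0,0,0.5],[0,0,0,0,0,0.59],[0,0,0,0,0,0.68]]}}

```text
t: 22.95
ee_pos: [0.5258, -0.0453, 0.092]
eef_rot: [-0.001, 0.342, 0.94, -0.0]
wrist_force: [-6.7, -1.5, 7.8]
gripper_width: 0.0117
grip_force: 15.0
```

>>> {"name": "jog_arm", "arguments": {"plan": [[0,0,0,0,0,0.08],[0,0,0,0,0,0.16],[0,0,0,0,0,0.24],[0,0,0,0,0,0.31],[0,0,0,0,0,0.37],[0,0,0,0,0,0.41],[0,0,0,0,0,0.43],[0,0,0,0,0,0.43]]}}

```text
t: 23.75
ee_pos: [0.5254, -0.0459, 0.092]
eef_rot: [-0.001, 0.135, 0.991, -0.0]
wrist_force: [-6.3, -2.9, 9.5]
gripper_width: 0.012
grip_force: 15.0
```

```bash
python3 st.py; python3 tq.py
```

```text
t 23.75 pos [ 0.5254 -0.0459  0.092 ] ty_az 1.3001 F [-6.2776 -2.8617  9.534 ] T [-0.511   1.2846  0.0552] w 0.012 14.998708963394165 q7 1.4763863817074852 0.1109128980897367
[23.925   0.0251 -0.0286] [ 0.0054 -0.0283 -0.0363 -0.0376 -0.0375 -0.0374]
```

>>> {"name": "jog_arm", "arguments": {"plan": [[0,0,0,0,0,0.015],[0,0,0,0,0,0.03],[0,0,0,0,0,0.03],[0,0,0,0,0,0.03]]}}

```text
t: 24.45
ee_pos: [0.5254, -0.046, 0.092]
eef_rot: [-0.001, 0.12, 0.993, -0.0]
wrist_force: [-7.3, -2.8, 9.4]
gripper_width: 0.0121
grip_force: 15.0
```

```bash
python3 st.py; python3 tq.py
```

```text
t 24.45 pos [ 0.5254 -0.046   0.092 ] ty_az 1.3297 F [-7.293  -2.8345  9.4142] T [-0.4878  1.25    0.0602] w 0.0121 14.998991042375565 q7 1.5011236026905985 -0.031313623767346144
[24.625   0.0395 -0.0362] [-0.0358 -0.0363 -0.0363 -0.0363 -0.0362 -0.0362]
```

>>> {"name": "jog_arm", "arguments": {"plan": [[0,0,0,0,0,0],[0,0,0,0,0,0],[0,0,0,0,0,0],[0,0,0,0,0,0],[0,0,0,0,0,0]], "hand": 0}}

```text
t: 25.25
ee_pos: [0.5274, -0.0446, 0.0916]
eef_rot: [0.0, 0.12, 0.993, 0.0]
wrist_force: [0.1, 0.4, 0.2]
gripper_width: 0.0437
grip_force: 0.0
```

>>> {"name": "jog_arm", "arguments": {"plan": [[0,0,20,0,0,0],[0,0,60,0,0,0],[0,0,105,0,0,0],[0,0,150,0,0,0],[-50,0,150,0,0,0],[-50,0,150,0,0,0],[-50,0,150,0,0,0]]}}

```text
t: 25.95
ee_pos: [0.4763, -0.0446, 0.2418]
eef_rot: [0.0, 0.12, 0.993, 0.001]
wrist_force: [0.4, 0.3, -0.1]
gripper_width: 0.0439
grip_force: 0.0
```

```bash
python3 st.py
python3 - <<'E'
from h import *
spots("scene",["pad","wing","joint_front","joint_back"])
s=r.snapshot("scene"); im=s["image"][:,:,::-1].copy(); u,v=proj(s,[.545,0,.08])[0].astype(int);h=45
print(u-h,v-h); cv2.imwrite("pics/near6.png",cv2.resize(im[v-h:v+h,u-h:u+h],(540,540),interpolation=cv2.INTER_CUBIC))
E
```

```text
t 25.95 pos [ 0.4763 -0.0446  0.2418] ty_az 1.3311 F [ 0.3811  0.255  -0.128 ] T [-0.053   0.0141 -0.0396] w 0.0439 0.0 q7 1.362268072778727 -0.03796777920797467
scene wing [ 0.5268 -0.049   0.1086] 0.41
scene joint_front [0.5607 0.0937 0.0391] 0.9
scene joint_front [0.5751 0.1303 0.0066] 0.74
scene joint_back [0.5602 0.0946 0.0423] 0.87
scene joint_back [0.3624 0.0183 0.0348] 0.87
scene joint_back [0.3932 0.1648 0.0383] 0.75
284 148
```

View pics/near6.png

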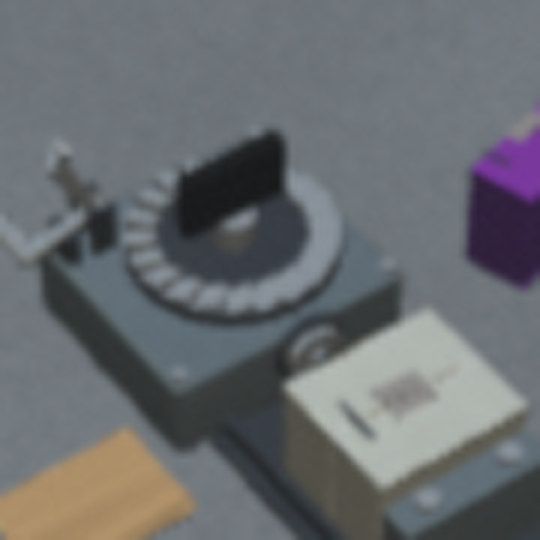

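Pawl over, pad retracted, mould closed. I'll check the wing angle against the very first picture, where the knob read 0.

Run:
```python
from h import *
from scipy.optimize import minimize_scalar
from scipy.spatial import ConvexHull
s=r.snapshot("scene"); now=s["image"]; old=cv2.imread("pics/scene0.png")[:,:,::-1]
c0=np.array([.5268,-.0458]); u,v=proj(s,[*c0,.102])[0].astype(int)
W=np.s_[v-12:v+9,u-15:u+15]
g=lambda im:np.clip(im.max(2).astype(float),0,110)[W]
def syn(k):
    a=-.255-k; ex=np.array([np.cos(a),np.sin(a)]); ey=np.array([-ex[1],ex[0]])
    P=[[*(c0+sx*.032*ex+sy*.006*ey),z] for sx in(-1,1) for sy in(-1,1) for z in(.082,.122)]
    p=proj(s,P)*16; I=np.zeros((6400,10240),np.uint8); cv2.fillConvexPoly(I,p[ConvexHull(p).vertices].astype(int),1)
    return cv2.resize(I.astype(np.float32),(640,400),interpolation=cv2.INTER_AREA)[W]
S={k:syn(k) for k in np.arange(-.3,.41,.02)}
for n,im in(("old",old),("now",now)):
    q=[(np.corrcoef(S[k].ravel(),g(im).ravel())[0,1],round(k,2)) for k in S]; print(n,sorted(q)[::-1][:4])
print("pixel diff",np.abs(g(old)-g(now)).mean(),np.abs(g(old)-g(now)).max())
```

```text
old [(np.float64(-0.7316142010757201), np.float64(0.4)), (np.float64(-0.7363233481974821), np.float64(0.38)), (np.float64(-0.7427678647832773), np.float64(0.36)), (np.float64(-0.7511730145064969), np.float64(0.34))]
now [(np.float64(-0.7236975215719875), np.float64(0.4)), (np.float64(-0.7283964279150726), np.float64(0.38)), (np.float64(-0.7349252959442244), np.float64(0.36)), (np.float64(-0.7432725229859568), np.float64(0.34))]
pixel diff 1.0809523809523809 42.0
```

The wing matches its starting picture to within about half a pixel, roughly 0.03 rad, so I'll hand in.

```bash
python3 -c "
from bench import r
print(r.hand_in(), r.get_state()['t'])"
```

```text
the job is handed in; nothing more can be done
the job is handed in; nothing more can be done
```

The job is handed in, but no verdict came back: the mould was closed at notch 5 with an estimated 14–17 N on the pad, the pawl was thrown over, and the knob was wound back to within about 0.03 rad of its stop and let go.

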